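# Back up a glaze test tile and gauge its marked spot

### The arm

A 6-joint arm with a two-finger parallel gripper is mounted at the origin on the work surface. World frame = base frame: x ahead of the robot, y to its left, z up, the work surface at z = 0. Lengths are in m, angles in rad, forces in N, time in s.
With the tool pointing down it reaches from about 0.35 to 0.85 m from the base axis. Payload 8.1 kg.
Tool frame: the origin (TCP) lies midway between the tips of the shut fingers; the grasp point (between the pads) lies 19 mm behind it; z points along the fingers, y is the line along which they close (so a half turn about z gives the same grasp; the last joint's range is limited). The gripper opens to 85 mm and grips with 20 to 120 N. Pads are 22 mm wide; open, the fingers measure 114 mm over their backs; the gripper's body (76 mm by 85 mm) begins 54 mm behind the grasp point. The pads swing forward as they close: fully open they stand 13 mm farther back than shut.
Start: joints at [-1.397, 0.13, 1.488, -0, 1.523, -0.085], TCP at [0.154, -0.58, 0.231] pointing down, gripper open.
Joint ranges: [-2.96, 2.96], [-0.89, 2.26], [0.02, 2.5], [-1.34, 4.48], [0, 2.73], [-2.66, 2.66]. Speed limits (rad/s): [2.39, 2.39, 2.79, 3.14, 3.14, 3.14].

### API

Orientations are given as a unit quaternion [w, x, y, z].
In Python, from rig import observe, grab_frame, order gives the robot as it stands.
- The arm moves only by the shell command python3 -m inch 'ROWS' [FORCE]. ROWS is JSON, a list of rows, each an object of numbers: "x", "y", "z": the shift along the tool's x, y, z in cm; "turn": the turn about the tool's z in rad; "claw": the closure, from -1 (fully open) to 1 (shut). A call has 1 to 20 rows; each row shifts and turns the commanded pose from where the row before left it, along the tool's axes as they then stand; what a row does not reach is not made up. A row lasts 1/10 s, in which the tool goes at most 50 mm and 8.59 degrees, less where a joint would pass 70% of its speed; a pose out of reach is approached as far as the arm can. A call with a gripper value outside its range is refused whole. The fingers move at their own pace and stop on an object; FORCE is the grip in N (left out, the last holds). Time passes only in rows, so rows that do not move let the fingers close. It gives the time, the measured TCP pose, the force, the opening and the grip force at its end, in the units of the state.
- observe(): the state, without advancing time (a new reading comes with each control period).
- grab_frame(name): name is "side" or "top"; returns a dict with "color" (400x640x3 uint8, blue, green, red), "fx", "fy", "cx", "cy" (pixels), "k1" (the pictures are not rectified: a ray, as slopes to the right and down, at radius r is drawn at 1 + k1 r^2 times it, then the intrinsics apply), "world_from_camera" (4x4, takes a point from camera to world coordinates). Camera axes: x right, y down, z forward; pixel columns grow to the right and rows downward; lengths in m; the calibration is good to about 2 mm. A picture is of the moment at which its call begins. There is no depth.
- order.job_done(): hands the job in; it is judged then, once.
The state is a dict: "time_s": time; "q": joint angles; "joint_velocities": joint speeds; "joint_efforts": joint torques, N m; "eef_pos": TCP position; "orientation": TCP orientation; "ft_force": force on the tool from outside, world axes, zero at the start; "wrist_torque": the same for the moment, N m; "width": opening from 0.0 (shut) to 1.0 (fully open); "grip_force": force on a finger pad.
Only numpy, scipy, OpenCV 4.12 (cv2) and the standard library are available. Lean on these libraries where they do the work, as an engineer would, in place of code of your own. Each camera call takes 0.05 s, during which the arm holds its last target. There are 200 camera calls.

### The job

Lay the loose test tile that has the drawn ring squarely, ring up, on the pile of two plain tiles on the steel slab, setting it down rather than dropping it and without shifting the pile. Then take the pen-shaped thickness gauge out of its wooden holder and hold it upright with its sprung tip inside the ring, pressing gently so that the tip is pushed about half-way in. Finish while still holding it there, and leave everything else where it is.

Things in the scene. Friction and masses are not known exactly. Their poses are not given: they have to be found in the camera images.
- marked_tile: 84 x 52 x 14 mm pale glazed ceramic test tile, 0.12 kg, long side along its x, origin at the centre of its underside, z up. Has a thin dark ring (20 mm across) drawn on its upper face, 22 mm from the centre towards +x. Starts flat on the table in one of two places on the robot's left; the spare tile is in the other. May go on the pile turned by half a turn.
- spot (a point): the centre of the drawn ring, on the upper face of the marked tile (14 mm above its underside, 22 mm along the tile's +x)
- upper_tile: 84 x 52 x 14 mm pale glazed ceramic test tile, 0.12 kg, long side along its x, origin at the centre of its underside, z up. Unmarked, the upper of the two loose tiles already piled squarely in the middle of the slab; its upper face is 40 mm above the table.
- base_tile: 84 x 52 x 14 mm pale glazed ceramic test tile, 0.12 kg, long side along its x, origin at the centre of its underside, z up. Unmarked, the lower tile of the pile, resting on the slab, whose top is 12 mm above the table.
- slab: fixed dark steel slab 124 x 92 x 12 mm, origin at the centre of its underside, long side along x; it carries the pile, parallel to it
- spare_tile: 84 x 52 x 14 mm pale glazed ceramic test tile, 0.12 kg, long side along its x, origin at the centre of its underside, z up. Unmarked, not needed: a bystander.
- gauge: pen-shaped gauge, 0.23 kg, upright in its holder. Origin: end of the unpressed tip, 15 mm above the table at the start; z up along it. Heights above origin: tip (8 mm diameter) to 16 mm; nose and barrel (28 mm diameter) to 60; black flange (52 mm diameter) to 66, resting on the holder's top; grey square grip, 28 x 28 mm, sides along x and y, to 116 (top): hold it here from above.
- gauge_tip (a point): the end of the gauge's sprung tip (moves with the tip)
- plunger (a joint): how far the sprung tip is pushed into the gauge, 0 (out) to 0.010 m (fully in); spring 400 N/m with 1.2 N preload, so about 3.2 N at half-way (0.005)
- holder: fixed wooden block 80 x 80 x 75 mm with a vertical through hole of 37 mm diameter (4 mm play round the barrel) in the middle, origin at the centre of its underside; the gauge must be lifted about 62 mm to come clear
- jar: amber glass jar with white lid, 64 mm diameter, 85 mm tall, origin under its centre; bystander
- bowl: terracotta bowl, 120 mm diameter, 50 mm tall, origin under its centre; bystander
- mug: white mug, 80 mm diameter, 90 mm tall, handle at +y, origin under its centre; bystander
- brush: brush 180 mm long lying along its x; bystander
- pot: small clear pot with black cap, 40 mm diameter, 42 mm tall, origin under its centre; bystander
There are look-alikes about, which are no part of the job. Leave any green, red or turquoise look-alike of the base_tile alone.

How it is judged:
On the way, in this order (a step that is already met when the one before it is completed fails the run):
1. the ringed tile lies squarely on the pile of two, let go (horizontal distance between marked_tile and upper_tile below 0.007 m and angle between the x axis of marked_tile and the x axis of upper_tile, either way round below 0.12 rad and z of marked_tile in the frame of upper_tile between 0.012 and 0.016 m and horizontal distance between upper_tile and base_tile below 0.007 m and angle between the x axis of upper_tile and the x axis of base_tile, either way round below 0.12 rad and z of upper_tile in the frame of base_tile between 0.012 and 0.016 m and angle between marked_tile's own z axis and vertical below 0.06 rad and contact force between the fingers and marked_tile below 0.05 N and linear speed of marked_tile below 0.03 m/s), for 0.2 s.
2. the gauge is in the fingers and drawn clear of its holder (z of gauge in the frame of holder above 0.07 m and contact force between the fingers and gauge above 1 N), for 0.1 s.
At the end, for the whole second after the job is handed in: three tiles piled flat, ringed one on top, each within 7 mm and 0.12 rad of the one below, fingers off it; gauge held still in the fingers, upright within 0.12 rad, tip within 7 mm of the ring's centre, pushed in 2 to 8 mm (1 to 7 N); bystanders within 30 mm of their starts (all of step 1 and horizontal distance between gauge_tip and spot below 0.007 m and angle between gauge's own z axis and vertical below 0.12 rad and value of joint plunger between 0.002 and 0.008 m and contact force between gauge and marked_tile between 1 and 7 N and contact force between the fingers and gauge above 1 N and linear speed of gauge below 0.02 m/s and distance of each of spare_tile, jar, bowl, mug, brush, pot from where it was at the start of the episode below 0.03 m); the arm keeps its last pose, push and grip.
It fails at once if the pile is shifted by more than 15 mm (distance of any of base_tile, upper_tile from where it was at the start of the episode above 0.015 m).
It fails at once if the ringed tile is dropped (falls free from more than about 15 mm) (contact force between the fingers and marked_tile below 0.01 N and linear speed of marked_tile above 0.55 m/s).
It fails at once if the gauge is pressed on the ringed tile with more than 15 N (contact force between gauge and marked_tile above 15 N).
It fails at once if a bystander is moved by more than 30 mm (distance of any of spare_tile, jar, bowl, mug, brush, pot from where it was at the start of the episode above 0.03 m).
It also fails if it takes over 51 s, if anything falls off the work surface, if the arm or the gripper's body presses on something with over 40 N, if the wrist force passes 120 N, or if a joint passes its speed limit or range.

## Working session

There is one attempt and no reset: what is moved stays moved. The work goes in short steps, Python scripts to look and compute and a shell command to move; the robot and the scene stay as the last step left them, time stands still between calls to the robot, and variables do not carry over. Pictures are saved under pics/ and viewed, at most 10 in all, crops included, and the job is handed in when it is done.

```bash
ls; mkdir -p pics; python3 - <<'E'
from rig import observe, grab_frame
import cv2,numpy as np
s=observe();print(s)
for n in("side","top"):
    f=grab_frame(n);cv2.imwrite(f"pics/{n}0.png",f["color"]);print(n,f["fx"],f["fy"],f["cx"],f["cy"],f["k1"],np.round(f["world_from_camera"],4).tolist())
E
```

```text
pics
{'time_s': 0.0, 'q': array([-1.39741772e+00,  1.31200162e-01,  1.48925224e+00, -1.25604940e-05,
        1.52303221e+00, -8.54050905e-02]), 'joint_velocities': array([-2.19464135e-04,  6.51543013e-04, -1.40781339e-03, -1.10772070e-03,
       -1.65265802e-06, -3.56863234e-04]), 'joint_efforts': array([-2.43074101e-03, -5.69389558e+01, -5.00560391e+01, -1.95420785e-04,
        1.46358131e-02, -4.30274918e-05]), 'eef_pos': array([ 0.1534615 , -0.57947116,  0.23023601]), 'orientation': array([-9.44784532e-04,  9.91640064e-01,  1.29031343e-01, -4.78637024e-05]), 'ft_force': array([-0.52426079,  0.27003184, -0.04957661]), 'wrist_torque': array([-0.05345984, -0.03169534,  0.02786719]), 'grip_force': 0.0, 'width': 0.9996026688425322}
side 441.126309040575 441.126309040575 324.68595999230973 202.4862079185336 -0.05443266078357041 [[-0.6855, -0.403, 0.6063, -0.0412], [-0.728, 0.3723, -0.5757, 0.6812], [0.0063, -0.8361, -0.5486, 0.6135], [0.0, 0.0, 0.0, 1.0]]
top 495.98906878461355 495.98906878461355 315.7358409680531 203.40307795409274 -0.08158376435341048 [[-0.0203, -0.996, 0.0869, 0.4934], [-0.9998, 0.0207, 0.0044, 0.0718], [-0.0062, -0.0868, -0.9962, 1.1908], [0.0, 0.0, 0.0, 1.0]]
```

View pics/top0.png

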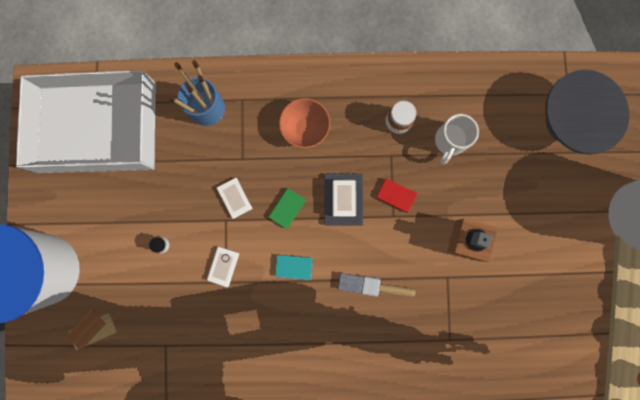

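View pics/side0.png

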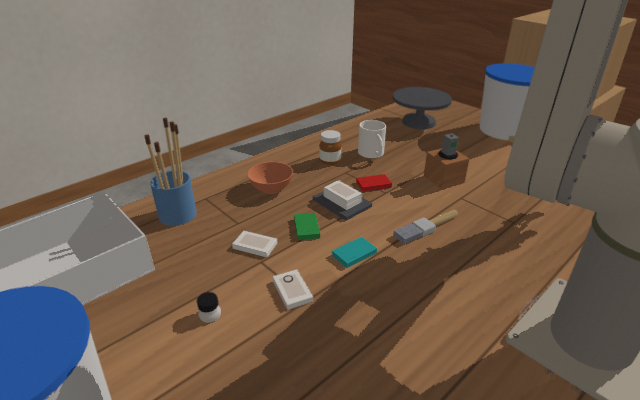

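The top view shows the ringed tile at about (223,267), the pile at (344,198) and the gauge at (478,240). In the side view they're at (293,289), (343,198) and (449,150). The spare tile is at (234,198) in the top view. I'll enlarge these next.

```bash
cat > h.py <<'E'
import cv2,numpy as np
from rig import observe, grab_frame
def crop(img,u,v,h,S):   # half size h px, output S px
    c=cv2.getRectSubPix(img,(2*h,2*h),(u,v)); c=cv2.resize(c,(S,S),interpolation=cv2.INTER_CUBIC)
    k=S/(2*h)
    for i in range(int(np.ceil((u-h)/10))*10,int(u+h)+1,10):
        x=int((i-(u-h)+.0)*k); cv2.line(c,(x,0),(x,6),(0,255,255),1); cv2.putText(c,str(i),(x+1,14),0,.33,(0,255,255),1)
    for j in range(int(np.ceil((v-h)/10))*10,int(v+h)+1,10):
        y=int((j-(v-h))*k); cv2.line(c,(0,y),(6,y),(0,255,255),1); cv2.putText(c,str(j),(8,y+4),0,.33,(0,255,255),1)
    return c
def ray(f,uv):
    K=np.array([[f["fx"],0,f["cx"]],[0,f["fy"],f["cy"]],[0,0,1]])
    p=cv2.undistortPoints(np.array([[uv]],float),K,np.array([f["k1"],0,0,0]))[0,0]
    T=np.array(f["world_from_camera"]);d=T[:3,:3]@[p[0],p[1],1];return T[:3,3],d/np.linalg.norm(d)
def onz(f,uv,z):
    o,d=ray(f,uv);return o+d*(z-o[2])/d[2]
def tri(f1,a,f2,b):
    o1,d1=ray(f1,a);o2,d2=ray(f2,b)
    s,t=np.linalg.lstsq(np.c_[d1,-d2],o2-o1,rcond=None)[0]
    p,q=o1+s*d1,o2+t*d2;return (p+q)/2,np.linalg.norm(p-q)
def proj(f,P):
    T=np.linalg.inv(np.array(f["world_from_camera"]));p=T[:3,:3]@P+T[:3,3];x,y=p[:2]/p[2];k=1+f["k1"]*(x*x+y*y)
    return np.array([f["fx"]*x*k+f["cx"],f["fy"]*y*k+f["cy"]])
E
python3 - <<'E'
from h import *
t=cv2.imread("pics/top0.png");s=cv2.imread("pics/side0.png")
r1=np.hstack([crop(t,223,267,26,266),crop(t,344,198,32,266),crop(t,478,240,26,266)])
r2=np.hstack([crop(s,293,289,26,266),crop(s,343,198,32,266),crop(s,447,160,32,266)])
cv2.imwrite("pics/m.png",np.vstack([r1,r2]))
E
```

```text
(no output)
```

View pics/m.png

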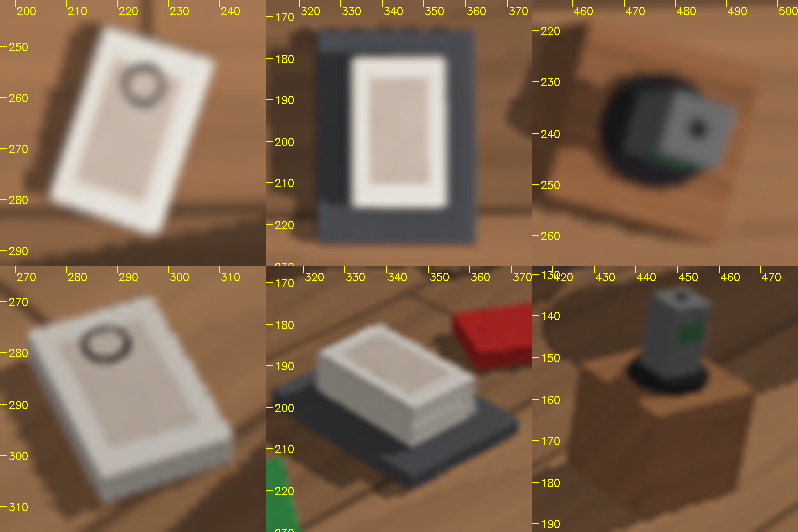

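The enlarged crops give these readings:
- **Ringed tile, top face corners (top view):** (217.3,246.3), (238.8,253.1), (227.9,286.9), (206.6,279.5), with the ring at (225,257.6).
- **Pile top corners (top view):** (332.7,179.5), (355.3,179.5), (355.8,216), (332.7,216).
- **Gauge top dot:** (484.5,239) in the top view and (451.1,135.2) in the side view.

```bash
cat > m.py <<'E'
from h import *
np.set_printoptions(precision=4,suppress=True)
T=grab_frame("top");S=grab_frame("side")
tile_t=[(217.3,246.3),(238.8,253.1),(227.9,286.9),(206.6,279.5)];tile_s=[(297.3,268.9),(312.6,295.3),(287.1,304.6),(272.7,275.5)]
pile_t=[(332.7,179.5),(355.3,179.5),(355.8,216),(332.7,216)];pile_s=[(338.2,180),(361,192.5),(346.6,202.6),(323,186.5)]
for n,a,b in(("tile",tile_t,tile_s),("pile",pile_t,pile_s)):
    for k in range(4):   # try cyclic matching
        R=[tri(T,a[i],S,b[(i+k)%4]) for i in range(4)]
        if max(r[1] for r in R)<.012:
            P=np.array([r[0] for r in R]);print(n,k,P,[round(r[1],4) for r in R],"c",P.mean(0),"sides",np.linalg.norm(P-np.roll(P,-1,0),axis=1))
for n,c,z in(("tile",tile_t,.014),("pile",pile_t,.040)):
    P=np.array([onz(T,p,z) for p in c]);e=(P[2]+P[3]-P[0]-P[1]);print(n,"top@z",P.mean(0),"long axis deg",np.degrees(np.arctan2(e[1],e[0])),np.linalg.norm(P-np.roll(P,-1,0),axis=1))
for n,c,z in(("tile",tile_s,.014),("pile",pile_s,.040)):
    P=np.array([onz(S,p,z) for p in c]);print(n,"side@z",P.mean(0),np.linalg.norm(P-np.roll(P,-1,0),axis=1))
print("ring",tri(T,(225,257.6),S,(287.7,278.4)))
print("gauge top",tri(T,(484.5,239),S,(451.1,135.2)),"flange top@.081",onz(T,(475.9,239.4),.081))
g=[(680,88),(737,106),(720,170),(660,152)];P=np.array([onz(T,(452+(x-532)/5.115,214+y/5.115),.131) for x,y in g])
for i in range(4): d=P[(i+1)%4]-P[i];print("grip edge",np.linalg.norm(d),np.degrees(np.arctan2(d[1],d[0])))
E
python3 m.py
```

```text
tile 3 [[0.4978 0.3112 0.0171]
 [0.4812 0.261  0.0146]
 [0.4031 0.2882 0.0166]
 [0.42   0.338  0.0146]] [np.float64(0.0028), np.float64(0.0015), np.float64(0.0009), np.float64(0.0022)] c [0.4505 0.2996 0.0157] sides [0.0529 0.0827 0.0526 0.0823]
pile 3 [[ 0.6479  0.0351  0.0416]
 [ 0.6471 -0.0177  0.0398]
 [ 0.5628 -0.0152  0.0415]
 [ 0.563   0.0371  0.0352]] [np.float64(0.0028), np.float64(0.0027), np.float64(0.0008), np.float64(0.0025)] c [0.6052 0.0098 0.0395] sides [0.0529 0.0844 0.0527 0.0852]
tile top@z [0.4509 0.3005 0.014 ] long axis deg 161.4401163071953 [0.054  0.0835 0.0538 0.0822]
pile top@z [0.6059 0.0104 0.04  ] long axis deg 178.9378381723822 [0.0529 0.0855 0.0537 0.0855]
tile side@z [0.4514 0.298  0.014 ] [0.0803 0.0521 0.0847 0.0517]
pile side@z [0.604  0.0098 0.04  ] [0.0811 0.0589 0.0921 0.0508]
ring (array([0.4713, 0.2938, 0.0163]), np.float64(0.0012174260693400235))
gauge top (array([ 0.5002, -0.2849,  0.1328]), np.float64(0.003336646297725755)) flange top@.081 [ 0.5016 -0.2816  0.081 ]
grip edge 0.02538375122921804 -108.70632941102058
grip edge 0.027972582724003006 162.25423905432547
grip edge 0.02655211076539909 72.07573674360466
grip edge 0.02833963808010191 -20.115523690917797
```

Every measured size and height agrees with the spec. The tile is at (0.451, 0.2995) with its long axis at −18.5°. The pile is at (0.6055, 0.010), −1°, and the gauge at (0.5005, −0.284), −19°. Next is a small helper that turns targets into tool-axis shifts.

```bash
cat > plan.py <<'E'
# usage: plan.py x y z yawdeg -> shift in tool axes (cm) at current yaw, then turn; or shift after turn
import sys,numpy as np
from scipy.spatial.transform import Rotation as R
from rig import observe
s=observe();w,x,y,z=s["orientation"];r=R.from_quat([x,y,z,w]);M=r.as_matrix()
t=np.array([float(a) for a in sys.argv[1:4]]);d=t-s["eef_pos"]
yaw=np.degrees(np.arctan2(M[1,0],M[0,0]))
np.set_printoptions(precision=3,suppress=True)
turn=-np.radians((float(sys.argv[4])-yaw+180)%360-180) if len(sys.argv)>4 else 0
M2=M@R.from_euler('z',turn).as_matrix()
print("t",round(s["time_s"],2),"pos",s["eef_pos"],"yaw",round(yaw,2),"zax",M[:,2],"shift_cm",M.T@d*100,"turn",round(turn,3),"shift after turn",M2.T@d*100,"F",s["ft_force"],"w",round(s["width"],3),"grip",round(s["grip_force"],1),"q",s["q"])
E
python3 plan.py .42 -.30 .25 161.5
```

```text
t 0.2 pos [ 0.153 -0.58   0.231] yaw 14.83 zax [-0.     0.001 -1.   ] shift_cm [ 32.92  -20.221  -1.911] turn -2.56 shift after turn [-16.397  34.982  -1.911] F [-0.152 -0.142 -0.175] w 1.002 grip 0.0 q [-1.397  0.131  1.489 -0.     1.523 -0.085]
```

```bash
python3 -m inch '[{"x":3.3,"y":-2,"z":-0.2,"claw":-1},{"x":3.3,"y":-2,"z":-0.2},{"x":3.3,"y":-2,"z":-0.2},{"x":3.3,"y":-2,"z":-0.2},{"x":3.3,"y":-2,"z":-0.2},{"x":3.3,"y":-2,"z":-0.2},{"x":3.3,"y":-2,"z":-0.2},{"x":3.3,"y":-2,"z":-0.2},{"x":3.3,"y":-2,"z":-0.2},{"x":3.3,"y":-2,"z":-0.2},{}]' 30
python3 plan.py .451 .2995 .12 161.5
```

```text
t 0.2 pos [ 0.153 -0.58   0.231] yaw 14.83 zax [-0.     0.001 -1.   ] shift_cm [ 51.256 -77.367  11.158] turn -2.56 shift after turn [-0.322 92.805 11.158] F [-0.152 -0.142 -0.175] w 1.002 grip 0.0 q [-1.397  0.131  1.489 -0.     1.523 -0.085]$[0]: bad value
```

```bash
python3 -m inch '[{"x":3.3,"y":-2,"z":-0.2,"turn":-0.14,"claw":-1}]' 30
python3 -m inch --help | head -20; python3 plan.py .42 -.30 .25 161.5
```

```text
time_s: 0.3
eef_pos: [0.178, -0.5535, 0.2323]
orientation: [-0.0, 0.98, 0.197, -0.001]
ft_force: [0.3, 0.1, -0.4]
width: 0.996
grip_force: 0.0
t 0.3 pos [ 0.178 -0.554  0.232] yaw 22.67 zax [-0.002  0.    -1.   ] shift_cm [ 32.098 -14.066  -1.799] turn -2.423 shift after turn [-14.9    31.719  -1.799] F [ 0.257  0.067 -0.386] w 0.996 grip 0.0 q [-1.347  0.081  1.539 -0.001  1.522 -0.172]invalid input: not JSON, or not a number
```

```bash
python3 -m inch '[{"x":4,"y":-1.76,"z":-0.2,"turn":0,"claw":-1},{"x":4,"y":-1.76,"z":-0.2,"turn":0,"claw":-1},{"x":4,"y":-1.76,"z":-0.2,"turn":0,"claw":-1},{"x":4,"y":-1.76,"z":-0.2,"turn":0,"claw":-1},{"x":4,"y":-1.76,"z":-0.2,"turn":0,"claw":-1},{"x":4,"y":-1.76,"z":-0.2,"turn":0,"claw":-1},{"x":4,"y":-1.76,"z":-0.2,"turn":0,"claw":-1},{"x":4,"y":-1.76,"z":-0.2,"turn":0,"claw":-1},{"x":0,"y":0,"z":0,"turn":-0.14,"claw":-1},{"x":0,"y":0,"z":0,"turn":-0.14,"claw":-1},{"x":0,"y":0,"z":0,"turn":-0.14,"claw":-1},{"x":0,"y":0,"z":0,"turn":-0.14,"claw":-1},{"x":0,"y":0,"z":0,"turn":-0.14,"claw":-1},{"x":0,"y":0,"z":0,"turn":-0.14,"claw":-1},{"x":0,"y":0,"z":0,"turn":-0.14,"claw":-1},{"x":0,"y":0,"z":0,"turn":-0.14,"claw":-1}]' 30
python3 plan.py .451 .2995 .12 161.5
```

```text
time_s: 1.9
eef_pos: [0.4204, -0.2981, 0.2491]
orientation: [-0.0, 0.723, 0.691, -0.0]
ft_force: [0.3, -0.3, -0.2]
width: 1.001
grip_force: 0.0
t 1.9 pos [ 0.42  -0.298  0.249] yaw 87.35 zax [-0.  0. -1.] shift_cm [59.835  0.294 12.925] turn -1.294 shift after turn [16.059 57.64  12.925] F [ 0.258 -0.307 -0.194] w 1.001 grip 0.0 q [-0.716 -0.106  1.695  0.     1.554 -0.67 ]
```

```bash
python3 -m inch '[{"x":4.27,"y":0,"z":0,"turn":0,"claw":-1},{"x":4.27,"y":0,"z":0,"turn":0,"claw":-1},{"x":4.27,"y":0,"z":0,"turn":0,"claw":-1},{"x":4.27,"y":0,"z":0,"turn":0,"claw":-1},{"x":4.27,"y":0,"z":0,"turn":0,"claw":-1},{"x":4.27,"y":0,"z":0,"turn":0,"claw":-1},{"x":4.27,"y":0,"z":0,"turn":0,"claw":-1},{"x":4.27,"y":0,"z":0,"turn":0,"claw":-1},{"x":4.27,"y":0,"z":0,"turn":0,"claw":-1},{"x":4.27,"y":0,"z":0,"turn":0,"claw":-1},{"x":4.27,"y":0,"z":0,"turn":0,"claw":-1},{"x":4.27,"y":0,"z":0,"turn":0,"claw":-1},{"x":4.27,"y":0,"z":0,"turn":0,"claw":-1},{"x":4.27,"y":0.3,"z":0,"turn":0,"claw":-1}]' 30
python3 -m inch '[{"x":0,"y":0,"z":1.5,"turn":-0.144,"claw":-1},{"x":0,"y":0,"z":1.5,"turn":-0.144,"claw":-1},{"x":0,"y":0,"z":1.5,"turn":-0.144,"claw":-1},{"x":0,"y":0,"z":1.5,"turn":-0.144,"claw":-1},{"x":0,"y":0,"z":1.5,"turn":-0.144,"claw":-1},{"x":0,"y":0,"z":1.5,"turn":-0.144,"claw":-1},{"x":0,"y":0,"z":1.5,"turn":-0.144,"claw":-1},{"x":0,"y":0,"z":1.5,"turn":-0.144,"claw":-1},{"x":0,"y":0,"z":1,"turn":-0.144,"claw":-1},{"x":0,"y":0,"z":0,"turn":0,"claw":-1}]' 30
python3 plan.py .451 .2995 -.002 161.5
```

```text
time_s: 3.3
eef_pos: [0.4542, 0.3005, 0.2492]
orientation: [0.0, 0.725, 0.689, 0.0]
ft_force: [1.1, -1.1, -0.2]
width: 1.001
grip_force: 0.0
time_s: 4.3
eef_pos: [0.4533, 0.2979, 0.1172]
orientation: [-0.001, 0.161, 0.987, -0.001]
ft_force: [-0.0, 0.8, 1.3]
width: 1.002
grip_force: 0.0
t 4.3 pos [0.453 0.298 0.117] yaw 161.41 zax [-0.003 -0.002 -1.   ] shift_cm [ 0.236  0.11  11.923] turn -0.002 shift after turn [ 0.236  0.11  11.923] F [-0.031  0.841  1.259] w 1.002 grip 0.0 q [ 0.487  0.063  1.772  0.     1.309 -0.76 ]
```

```bash
python3 -m inch '[{"x":0.23,"y":0.1,"z":2.5,"turn":0,"claw":-1},{"x":0,"y":0,"z":2.5,"turn":0,"claw":-1},{"x":0,"y":0,"z":2.5,"turn":0,"claw":-1},{"x":0,"y":0,"z":2,"turn":0,"claw":-1},{"x":0,"y":0,"z":1,"turn":0,"claw":-1},{"x":0,"y":0,"z":0.7,"turn":0,"claw":-1},{"x":0,"y":0,"z":0.3,"turn":0,"claw":-1},{"x":0,"y":0,"z":0,"turn":0,"claw":-1},{"x":0,"y":0,"z":0,"turn":0,"claw":-1}]' 30
python3 plan.py .451 .2995 -.002 161.5
python3 - <<'E'
from h import *
a=grab_frame("side")["color"];b=grab_frame("top")["color"]
cv2.imwrite("pics/g1.png",np.hstack([crop(a,293,285,50,400),crop(b,223,265,50,400)]))
E
```

```text
time_s: 5.2
eef_pos: [0.4535, 0.3007, 0.0053]
orientation: [0.001, 0.163, 0.987, 0.0]
ft_force: [-1.0, -0.3, 0.2]
width: 1.0
grip_force: 0.0
t 5.2 pos [0.454 0.301 0.005] yaw 161.25 zax [ 0.001  0.001 -1.   ] shift_cm [ 0.201 -0.197  0.734] turn -0.004 shift after turn [ 0.202 -0.196  0.734] F [-0.973 -0.339  0.246] w 1.0 grip 0.0 q [ 0.491  0.212  1.835  0.     1.092 -0.752]
```

View pics/g1.png

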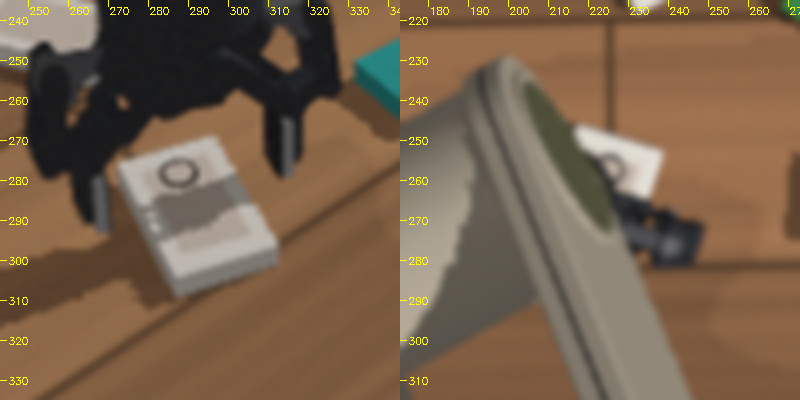

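The fingers straddle the ringed tile, with the tips at (274,293) and (312,279) in the side view, and the tile hasn't moved. Next I correct the offset and close.

```bash
python3 -m inch '[{"x":0.2,"y":-0.2,"z":0.4,"turn":0,"claw":-1},{"x":0,"y":0,"z":0.3,"turn":0,"claw":-1},{"x":0,"y":0,"z":0,"turn":0,"claw":-1},{"x":0,"y":0,"z":0,"turn":0,"claw":-1}]' 30
python3 plan.py .451 .2995 -.002 161.5
python3 -m inch '[{"x":0,"y":0,"z":0,"turn":0,"claw":0.8},{"x":0,"y":0,"z":0,"turn":0,"claw":0.8},{"x":0,"y":0,"z":0,"turn":0,"claw":0.8},{"x":0,"y":0,"z":0,"turn":0,"claw":0.8},{"x":0,"y":0,"z":0,"turn":0,"claw":0.8},{"x":0,"y":0,"z":0,"turn":0,"claw":0.8}]' 30
python3 plan.py .451 .2995 -.002 161.5
```

```text
time_s: 5.7
eef_pos: [0.45, 0.2989, -0.0029]
orientation: [-0.0, 0.163, 0.987, -0.0]
ft_force: [-0.1, 1.7, 0.1]
width: 1.002
grip_force: 0.0
t 5.7 pos [ 0.45   0.299 -0.003] yaw 161.28 zax [-0. -0. -1.] shift_cm [-0.075  0.087 -0.094] turn -0.004 shift after turn [-0.076  0.087 -0.094] F [-0.089  1.748  0.078] w 1.002 grip 0.0 q [ 0.491  0.218  1.846  0.     1.077 -0.753]
time_s: 6.3
eef_pos: [0.4505, 0.2992, -0.0024]
orientation: [0.0, 0.163, 0.987, 0.0]
ft_force: [-0.5, -0.7, 4.5]
width: 0.6
grip_force: 32.0
t 6.3 pos [ 0.451  0.299 -0.002] yaw 161.28 zax [ 0.001  0.    -1.   ] shift_cm [-0.036  0.045 -0.038] turn -0.004 shift after turn [-0.036  0.045 -0.038] F [-0.502 -0.736  4.457] w 0.6 grip 32.0 q [ 0.491  0.218  1.846  0.     1.077 -0.753]
```

```bash
python3 -m inch '[{"x":0,"y":0,"z":-0.5,"turn":0,"claw":0.8},{"x":0,"y":0,"z":-1.5,"turn":0,"claw":0.8},{"x":0,"y":0,"z":-2.5,"turn":0,"claw":0.8},{"x":0,"y":0,"z":-2.5,"turn":0,"claw":0.8},{"x":0,"y":0,"z":-2.5,"turn":-0.1,"claw":0.8},{"x":0,"y":0,"z":-2.5,"turn":-0.1,"claw":0.8},{"x":0,"y":0,"z":-1,"turn":-0.1,"claw":0.8},{"x":0,"y":0,"z":0,"turn":0,"claw":0.8},{"x":0,"y":0,"z":0,"turn":0,"claw":0.8}]' 30
python3 plan.py .6055 .010 .13 179
```

```text
time_s: 7.2
eef_pos: [0.4502, 0.299, 0.1276]
orientation: [0.0, 0.015, 1.0, 0.0]
ft_force: [0.7, -0.3, -1.7]
width: 0.601
grip_force: 31.7
t 7.2 pos [0.45  0.299 0.128] yaw 178.3 zax [ 0.  0. -1.] shift_cm [-16.384 -28.427  -0.242] turn -0.012 shift after turn [-16.035 -28.626  -0.242] F [ 0.655 -0.333 -1.693] w 0.601 grip 31.7 q [ 0.491  0.044  1.773 -0.     1.324 -1.05 ]
```

```bash
python3 -m inch '[{"x":-0.84,"y":-1.44,"z":0,"turn":-0.012,"claw":0.8},{"x":-1.7,"y":-3,"z":0,"turn":0,"claw":0.8},{"x":-1.7,"y":-3,"z":0,"turn":0,"claw":0.8},{"x":-1.7,"y":-3,"z":0,"turn":0,"claw":0.8},{"x":-1.7,"y":-3,"z":0,"turn":0,"claw":0.8},{"x":-1.7,"y":-3,"z":0,"turn":0,"claw":0.8},{"x":-1.7,"y":-3,"z":0,"turn":0,"claw":0.8},{"x":-1.7,"y":-3,"z":0,"turn":0,"claw":0.8},{"x":-1.7,"y":-3,"z":0,"turn":0,"claw":0.8},{"x":-1.25,"y":-2,"z":0,"turn":0,"claw":0.8},{"x":-0.4,"y":-1,"z":0,"turn":0,"claw":0.8},{"x":0,"y":0,"z":0,"turn":0,"claw":0.8},{"x":0,"y":0,"z":0,"turn":0,"claw":0.8}]' 30
python3 plan.py .6055 .010 .06 179
```

```text
time_s: 8.5
eef_pos: [0.6058, 0.013, 0.1264]
orientation: [-0.001, 0.008, 1.0, 0.0]
ft_force: [-0.6, -0.4, -0.3]
width: 0.6
grip_force: 31.7
t 8.5 pos [0.606 0.013 0.126] yaw 179.11 zax [-0.002  0.001 -1.   ] shift_cm [ 0.013 -0.308  6.643] turn 0.002 shift after turn [ 0.013 -0.308  6.643] F [-0.57  -0.371 -0.274] w 0.6 grip 31.7 q [-0.063  0.218  1.584  0.001  1.341 -1.619]
```

```bash
python3 -m inch '[{"x":0,"y":-0.3,"z":2,"turn":0,"claw":0.8},{"x":0,"y":0,"z":2,"turn":0,"claw":0.8},{"x":0,"y":0,"z":1.6,"turn":0,"claw":0.8},{"x":0,"y":0,"z":1,"turn":0,"claw":0.8},{"x":0,"y":0,"z":0,"turn":0,"claw":0.8},{"x":0,"y":0,"z":0,"turn":0,"claw":0.8}]' 30
python3 plan.py .6055 .010 .045 179
python3 - <<'E'
from h import *
a=grab_frame("side")["color"];b=grab_frame("top")["color"]
cv2.imwrite("pics/p1.png",np.hstack([crop(a,343,190,36,400),crop(b,344,198,36,400)]))
E
```

```text
time_s: 9.1
eef_pos: [0.6068, 0.0096, 0.0617]
orientation: [0.0, 0.007, 1.0, 0.0]
ft_force: [-0.1, -0.0, -0.7]
width: 0.598
grip_force: 31.6
t 9.1 pos [0.607 0.01  0.062] yaw 179.17 zax [ 0.  0. -1.] shift_cm [0.132 0.04  1.666] turn 0.003 shift after turn [0.132 0.04  1.666] F [-0.119 -0.017 -0.685] w 0.598 grip 31.6 q [-0.069  0.288  1.628  0.     1.225 -1.625]
```

View pics/p1.png

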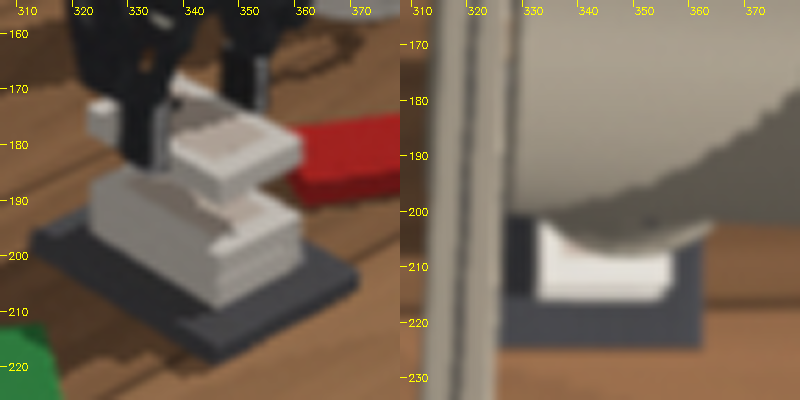

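In the side view, the held tile's lower right corner is at (361.4,183.3) and its lower near corner at (346.6,190.9). The pile's matching corners are at (361,192.4) and (346.8,202). I'll compare these.

```bash
python3 - <<'E'
from h import *
np.set_printoptions(precision=4,suppress=True)
f=grab_frame("side");t=grab_frame("top")
for n,pp,hl,ht in(("right",(361,192.4),(361.4,183.3),(361.4,178.7)),("near",(346.8,202),(346.6,190.9),(346.4,186.9))):
    P=onz(f,pp,.040);print(n,P,"pred low/high",proj(f,P+[0,0,.0241]),proj(f,P+[0,0,.0381]),hl,ht,"offset",onz(f,hl,.0641)-P,onz(f,ht,.0781)-P)
# top view: near-left/bottom corners of held tile
for p in((332.6+.0,0),):pass
print("top low edge held", onz(t,(331.9,208),.078), onz(t,(340,207.9),.078),"pile",onz(t,(332.7,216),.04))
E
```

```text
right [ 0.565  -0.0171  0.04  ] pred low/high [361.5078 183.9805] [361.8079 178.9944] (361.4, 183.3) (361.4, 178.7) offset [ 0.0024 -0.0022  0.0241] [ 0.0016 -0.0003  0.0381]
near [0.5585 0.0395 0.04  ] pred low/high [347.1466 193.403 ] [347.3516 188.3077] (346.6, 190.9) (346.4, 186.9) offset [ 0.0087 -0.007   0.0241] [ 0.0059 -0.0029  0.0381]
top low edge held [0.5794 0.0406 0.078 ] [0.5793 0.0223 0.078 ] pile [0.5637 0.0381 0.04  ]
```

```bash
python3 -m inch '[{"x":0.2,"y":0,"z":0.7,"turn":0,"claw":0.8},{"x":0,"y":0,"z":0.7,"turn":0,"claw":0.8},{"x":0,"y":0,"z":0.5,"turn":0,"claw":0.8},{"x":0,"y":0,"z":0.2,"turn":0,"claw":0.8},{"x":0,"y":0,"z":0.1,"turn":0,"claw":0.8},{"x":0,"y":0,"z":0,"turn":0,"claw":0.8},{"x":0,"y":0,"z":0,"turn":0,"claw":0.8}]' 30
python3 plan.py .6052 .010 .0376 179
```

```text
time_s: 10.0
eef_pos: [0.6049, 0.0092, 0.0395]
orientation: [0.0, 0.007, 1.0, -0.0]
ft_force: [0.3, -0.6, -1.4]
width: 0.599
grip_force: 31.7
t 10.0 pos [0.605 0.009 0.04 ] yaw 179.15 zax [ 0. -0. -1.] shift_cm [-0.026  0.079  0.192] turn 0.003 shift after turn [-0.026  0.079  0.192] F [ 0.262 -0.641 -1.403] w 0.599 grip 31.7 q [-0.07   0.311  1.645 -0.     1.185 -1.625]
```

```bash
python3 -m inch '[{"x":0,"y":0.04,"z":0.1,"turn":0,"claw":0.8},{"x":0,"y":0,"z":0,"turn":0,"claw":0.8},{"x":0,"y":0,"z":0,"turn":0,"claw":0.8}]' 30
python3 -m inch '[{"x":0,"y":0,"z":0.1,"turn":0,"claw":0.8},{"x":0,"y":0,"z":0,"turn":0,"claw":0.8},{"x":0,"y":0,"z":0,"turn":0,"claw":0.8}]' 30
```

```text
time_s: 10.3
eef_pos: [0.6048, 0.0097, 0.0384]
orientation: [0.0, 0.007, 1.0, -0.0]
ft_force: [-0.4, -0.0, -0.5]
width: 0.597
grip_force: 31.7
time_s: 10.6
eef_pos: [0.6049, 0.0096, 0.0377]
orientation: [0.0, 0.007, 1.0, -0.0]
ft_force: [-0.1, 0.3, 2.0]
width: 0.598
grip_force: 32.1
```

The upward force shows contact, so I release gently.

```bash
python3 -m inch '[{"x":0,"y":0,"z":0,"turn":0,"claw":-0.3},{"x":0,"y":0,"z":0,"turn":0,"claw":-0.4},{"x":0,"y":0,"z":0,"turn":0,"claw":-0.6},{"x":0,"y":0,"z":0,"turn":0,"claw":-0.8},{"x":0,"y":0,"z":0,"turn":0,"claw":-1},{"x":0,"y":0,"z":0,"turn":0,"claw":-1},{"x":0,"y":0,"z":-1,"turn":0,"claw":-1},{"x":0,"y":0,"z":-3,"turn":0,"claw":-1},{"x":0,"y":0,"z":-4,"turn":0,"claw":-1},{"x":0,"y":0,"z":-4,"turn":0,"claw":-1},{"x":0,"y":0,"z":-4,"turn":0,"claw":-1},{"x":0,"y":0,"z":-4,"turn":0,"claw":-1},{"x":0,"y":0,"z":0,"turn":0,"claw":-1}]' 30
python3 plan.py .5005 -.284 .2372 161; python3 plan.py .5005 -.284 .2372 71
```

```text
time_s: 11.9
eef_pos: [0.6082, 0.0094, 0.2465]
orientation: [0.006, 0.007, 1.0, -0.0]
ft_force: [0.5, -0.2, 1.4]
width: 1.0
grip_force: 0.0
t 11.9 pos [0.608 0.009 0.246] yaw 179.16 zax [ 0.013 -0.001 -1.   ] shift_cm [ 10.35  -29.496   0.816] turn 0.317 shift after turn [  0.644 -31.252   0.816] F [ 0.505 -0.238  1.404] w 1.0 grip 0.0 q [-0.069  0.134  1.457 -0.     1.538 -1.625]
t 11.9 pos [0.608 0.009 0.246] yaw 179.16 zax [ 0.013 -0.001 -1.   ] shift_cm [ 10.35  -29.496   0.816] turn 1.888 shift after turn [-31.252  -0.644   0.816] F [ 0.505 -0.238  1.404] w 1.0 grip 0.0 q [-0.069  0.134  1.457 -0.     1.538 -1.625]
```

```bash
python3 -m inch '[{"x":1.04,"y":-2.95,"z":0,"turn":0,"claw":-1},{"x":1.04,"y":-2.95,"z":0,"turn":0,"claw":-1},{"x":1.04,"y":-2.95,"z":0,"turn":0,"claw":-1},{"x":1.04,"y":-2.95,"z":0,"turn":0,"claw":-1},{"x":1.04,"y":-2.95,"z":0,"turn":0,"claw":-1},{"x":1.04,"y":-2.95,"z":0,"turn":0,"claw":-1},{"x":1.04,"y":-2.95,"z":0,"turn":0,"claw":-1},{"x":1.04,"y":-2.95,"z":0,"turn":0,"claw":-1},{"x":1.04,"y":-2.95,"z":0,"turn":0,"claw":-1},{"x":1.04,"y":-2.95,"z":0,"turn":0,"claw":-1},{"x":0,"y":0,"z":0,"turn":0.106,"claw":-1},{"x":0,"y":0,"z":0,"turn":0.106,"claw":-1},{"x":0,"y":0,"z":0,"turn":0.106,"claw":-1},{"x":0,"y":0,"z":0,"turn":0,"claw":-1},{"x":0,"y":0,"z":0,"turn":0,"claw":-1}]' 40
python3 plan.py .5005 -.284 .1 161
python3 - <<'E'
from h import *
a=grab_frame("side")["color"];b=grab_frame("top")["color"]
cv2.imwrite("pics/p2.png",np.vstack([np.hstack([crop(a,343,190,36,400),crop(b,344,198,36,400)]),np.hstack([crop(a,447,130,70,200),crop(b,478,240,70,200),crop(a,343,190,10,200),crop(b,478,240,10,200)])]))
E
```

```text
time_s: 13.4
eef_pos: [0.4963, -0.2838, 0.2375]
orientation: [0.0, 0.164, 0.986, -0.0]
ft_force: [-0.0, 0.1, -0.2]
width: 1.001
grip_force: 0.0
t 13.4 pos [ 0.496 -0.284  0.238] yaw 161.11 zax [ 0. -0. -1.] shift_cm [-0.4    0.112 13.751] turn 0.002 shift after turn [-0.399  0.113 13.751] F [-0.034  0.084 -0.153] w 1.001 grip 0.0 q [-0.609  0.051  1.561 -0.     1.529 -1.85 ]
```

View pics/p2.png

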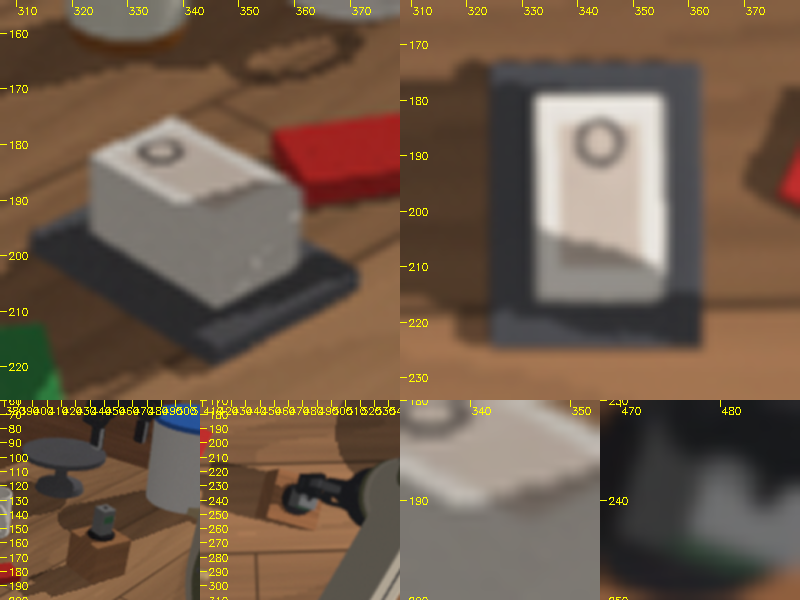

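The three tiles are piled squarely. The ring reads (344,187.7) in the top view and (336.2,181.4) in the side view. Now I go down on the gauge grip to TCP z≈0.090.

```bash
python3 - <<'E'
from h import *
T=grab_frame("top");S=grab_frame("side")
print("ring",tri(T,(344,187.7),S,(336.2,181.4)),onz(T,(344,187.7),.054),onz(S,(336.2,181.4),.054))
E
python3 -m inch '[{"x":-0.4,"y":0.11,"z":0,"turn":0,"claw":-1},{"x":0,"y":0,"z":2.5,"turn":0,"claw":-1},{"x":0,"y":0,"z":3,"turn":0,"claw":-1},{"x":0,"y":0,"z":3,"turn":0,"claw":-1},{"x":0,"y":0,"z":3,"turn":0,"claw":-1},{"x":0,"y":0,"z":2,"turn":0,"claw":-1},{"x":0,"y":0,"z":1,"turn":0,"claw":-1},{"x":0,"y":0,"z":0,"turn":0,"claw":-1},{"x":0,"y":0,"z":0,"turn":0,"claw":-1}]' 40
python3 plan.py .5005 -.284 .09 161
```

```text
ring (array([0.62651996, 0.01010834, 0.05563053]), np.float64(0.0025302953798288486)) [0.62764243 0.01088103 0.054     ] [0.62747121 0.00735637 0.054     ]
time_s: 14.5
eef_pos: [0.5012, -0.2844, 0.0933]
orientation: [0.001, 0.165, 0.986, -0.0]
ft_force: [0.8, -0.4, -0.2]
width: 1.001
grip_force: 0.0
t 14.5 pos [ 0.501 -0.284  0.093] yaw 160.95 zax [ 0.001 -0.001 -1.   ] shift_cm [0.078 0.02  0.335] turn -0.001 shift after turn [0.078 0.02  0.335] F [ 0.842 -0.359 -0.163] w 1.001 grip 0.0 q [-0.605  0.173  1.7    0.     1.267 -1.843]
```

```bash
python3 -m inch '[{"x":0.05,"y":0,"z":0.3,"turn":0,"claw":-1},{"x":0,"y":0,"z":0,"turn":0,"claw":-1},{"x":0,"y":0,"z":0,"turn":0,"claw":1},{"x":0,"y":0,"z":0,"turn":0,"claw":1},{"x":0,"y":0,"z":0,"turn":0,"claw":1},{"x":0,"y":0,"z":0,"turn":0,"claw":1},{"x":0,"y":0,"z":0,"turn":0,"claw":1},{"x":0,"y":0,"z":0,"turn":0,"claw":1},{"x":0,"y":0,"z":0,"turn":0,"claw":1},{"x":0,"y":0,"z":0,"turn":0,"claw":1}]' 40
python3 plan.py .5005 -.284 .09 161
```

```text
time_s: 15.5
eef_pos: [0.5002, -0.2841, 0.0895]
orientation: [0.0, 0.166, 0.986, -0.0]
ft_force: [-0.8, -1.1, 2.3]
width: 0.321
grip_force: 40.1
t 15.5 pos [ 0.5   -0.284  0.09 ] yaw 160.93 zax [ 0. -0. -1.] shift_cm [-0.028  0.019 -0.046] turn -0.001 shift after turn [-0.028  0.018 -0.046] F [-0.818 -1.112  2.272] w 0.321 grip 40.1 q [-0.606  0.175  1.705 -0.     1.261 -1.844]
```

```bash
python3 -m inch '[{"x":0,"y":0,"z":-0.5,"turn":0,"claw":1},{"x":0,"y":0,"z":-1,"turn":0,"claw":1},{"x":0,"y":0,"z":-1.5,"turn":0,"claw":1},{"x":0,"y":0,"z":-1.5,"turn":0,"claw":1},{"x":0,"y":0,"z":-1.5,"turn":0,"claw":1},{"x":0,"y":0,"z":-1.5,"turn":0,"claw":1},{"x":0,"y":0,"z":-1.5,"turn":0,"claw":1},{"x":0,"y":0,"z":-1.5,"turn":0,"claw":1},{"x":0,"y":0,"z":-1,"turn":0,"claw":1},{"x":0,"y":0,"z":-0.5,"turn":0,"claw":1},{"x":0,"y":0,"z":0,"turn":0,"claw":1},{"x":0,"y":0,"z":0,"turn":0,"claw":1}]' 40
python3 plan.py .627 .010 .18 161
```

```text
time_s: 16.7
eef_pos: [0.4997, -0.2837, 0.2086]
orientation: [-0.0, 0.166, 0.986, 0.0]
ft_force: [-0.7, 0.3, -2.5]
width: 0.324
grip_force: 39.7
t 16.7 pos [ 0.5   -0.284  0.209] yaw 160.93 zax [-0.001  0.001 -1.   ] shift_cm [-2.434 31.916  2.865] turn -0.001 shift after turn [-2.472 31.913  2.865] F [-0.668  0.338 -2.542] w 0.324 grip 39.7 q [-0.606  0.075  1.589  0.     1.479 -1.844]
```

Force −2.5 N matches the gauge's weight. Travel to above the ring.

```bash
python3 -m inch '[{"x":-0.1,"y":1.2,"z":0,"turn":0,"claw":1},{"x":-0.2,"y":2.6,"z":0,"turn":0,"claw":1},{"x":-0.2,"y":2.6,"z":0,"turn":0,"claw":1},{"x":-0.2,"y":2.6,"z":0,"turn":0,"claw":1},{"x":-0.2,"y":2.6,"z":0,"turn":0,"claw":1},{"x":-0.2,"y":2.6,"z":0,"turn":0,"claw":1},{"x":-0.2,"y":2.6,"z":0,"turn":0,"claw":1},{"x":-0.2,"y":2.6,"z":0,"turn":0,"claw":1},{"x":-0.2,"y":2.6,"z":0,"turn":0,"claw":1},{"x":-0.2,"y":2.6,"z":0,"turn":0,"claw":1},{"x":-0.2,"y":2.6,"z":0,"turn":0,"claw":1},{"x":-0.2,"y":2.6,"z":0,"turn":0,"claw":1},{"x":-0.13,"y":1.6,"z":1,"turn":0,"claw":1},{"x":0,"y":0.5,"z":1.5,"turn":0,"claw":1},{"x":0,"y":0,"z":1.5,"turn":0,"claw":1},{"x":0,"y":0,"z":0.8,"turn":0,"claw":1},{"x":0,"y":0,"z":0,"turn":0,"claw":1},{"x":0,"y":0,"z":0,"turn":0,"claw":1}]' 40
python3 plan.py .627 .010 .15 161
python3 - <<'E'
from h import *
a=grab_frame("side")["color"];b=grab_frame("top")["color"]
cv2.imwrite("pics/r1.png",np.hstack([crop(a,340,165,36,400),crop(b,344,190,36,400)]))
E
```

```text
time_s: 18.5
eef_pos: [0.6269, 0.0087, 0.161]
orientation: [-0.0, 0.166, 0.986, -0.0]
ft_force: [0.6, 0.3, -1.3]
width: 0.323
grip_force: 39.9
t 18.5 pos [0.627 0.009 0.161] yaw 160.86 zax [-0.001 -0.    -1.   ] shift_cm [0.029 0.125 1.104] turn -0.002 shift after turn [0.029 0.125 1.104] F [ 0.617  0.275 -1.341] w 0.323 grip 39.9 q [-0.068  0.243  1.49  -0.     1.409 -1.305]
```

View pics/r1.png

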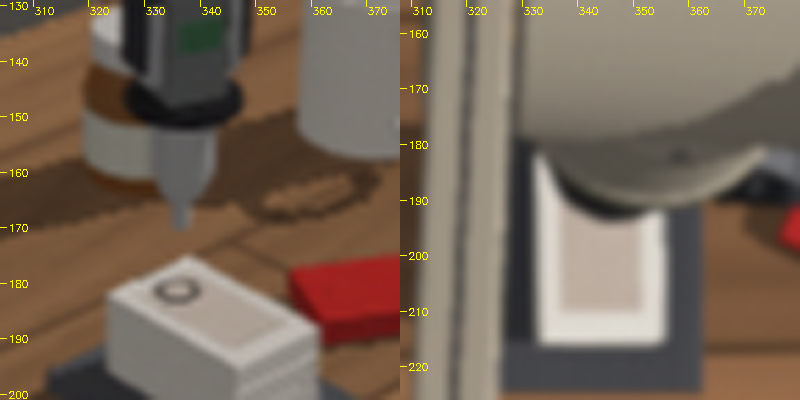

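In the side view the gauge is upright, with its tip at about (336.6,170), above the ring at (335.9,181.2). I'll check the tip's horizontal offset from the ring.

```bash
python3 - <<'E'
from h import *
S=grab_frame("side");R=onz(S,(336,181.3),.054)
print("ring side",R)
for z in(.0845,.0865,.0885): print(z,"tip",onz(S,(336.6,170.0),z),"pred px of point above ring",proj(S,R+[0,0,z-.054]))
E
```

```text
ring side [0.62815955 0.00737931 0.054     ]
0.0845 tip [0.62974623 0.00461082 0.0845    ] pred px of point above ring [336.25078266 170.60241794]
0.0865 tip [0.62720951 0.00716915 0.0865    ] pred px of point above ring [336.26746889 169.88958346]
0.0885 tip [0.6246728  0.00972748 0.0885    ] pred px of point above ring [336.28418522 169.17533105]
```

```bash
python3 -m inch '[{"x":0,"y":0.05,"z":1,"turn":0,"claw":1},{"x":0,"y":0,"z":1,"turn":0,"claw":1},{"x":0,"y":0,"z":0.7,"turn":0,"claw":1},{"x":0,"y":0,"z":0.3,"turn":0,"claw":1},{"x":0,"y":0,"z":0,"turn":0,"claw":1},{"x":0,"y":0,"z":0,"turn":0,"claw":1},{"x":0,"y":0,"z":0,"turn":0,"claw":1}]' 40
python3 plan.py .627 .010 .1235 161
python3 -m inch '[{"x":0,"y":0,"z":0.15,"turn":0,"claw":1},{"x":0,"y":0,"z":0.15,"turn":0,"claw":1},{"x":0,"y":0,"z":0,"turn":0,"claw":1},{"x":0,"y":0,"z":0,"turn":0,"claw":1},{"x":0,"y":0,"z":0,"turn":0,"claw":1}]' 40
```

```text
time_s: 19.35
eef_pos: [0.6277, 0.0101, 0.1318]
orientation: [0.0, 0.166, 0.986, 0.0]
ft_force: [-0.2, 0.2, -1.6]
width: 0.326
grip_force: 39.9
t 19.35 pos [0.628 0.01  0.132] yaw 160.93 zax [ 0.001 -0.    -1.   ] shift_cm [ 0.064 -0.034  0.833] turn -0.001 shift after turn [ 0.064 -0.034  0.833] F [-0.247  0.176 -1.581] w 0.326 grip 39.9 q [-0.066  0.268  1.517 -0.     1.356 -1.304]
time_s: 19.85
eef_pos: [0.6275, 0.0101, 0.1285]
orientation: [0.0, 0.166, 0.986, 0.0]
ft_force: [1.0, -1.6, -1.8]
width: 0.32
grip_force: 40.0
```

```bash
python3 -m inch '[{"x":0,"y":0,"z":0.1,"turn":0,"claw":1},{"x":0,"y":0,"z":0.1,"turn":0,"claw":1},{"x":0,"y":0,"z":0,"turn":0,"claw":1},{"x":0,"y":0,"z":0,"turn":0,"claw":1}]' 40
python3 -m inch '[{"x":0,"y":0,"z":0,"turn":0,"claw":1}]' 
python3 -m inch '[{"x":0,"y":0,"z":0.1,"turn":0,"claw":1},{"x":0,"y":0,"z":0.1,"turn":0,"claw":1},{"x":0,"y":0,"z":0,"turn":0,"claw":1},{"x":0,"y":0,"z":0,"turn":0,"claw":1}]' 40
python3 -m inch '[{"x":0,"y":0,"z":0,"turn":0,"claw":1}]'
```

```text
time_s: 20.25
eef_pos: [0.6275, 0.0101, 0.1264]
orientation: [0.0, 0.166, 0.986, 0.0]
ft_force: [1.3, 0.8, -0.4]
width: 0.323
grip_force: 40.0
time_s: 20.35
eef_pos: [0.6275, 0.0101, 0.1264]
orientation: [0.0, 0.166, 0.986, 0.0]
ft_force: [1.2, -0.4, -0.1]
width: 0.321
grip_force: 40.0
time_s: 20.75
eef_pos: [0.6275, 0.0101, 0.1244]
orientation: [0.0, 0.166, 0.986, 0.0]
ft_force: [0.8, -1.0, 1.1]
width: 0.323
grip_force: 40.2
time_s: 20.85
eef_pos: [0.6275, 0.0101, 0.1244]
orientation: [0.0, 0.166, 0.986, 0.0]
ft_force: [0.5, 0.4, 0.6]
width: 0.32
grip_force: 40.2
```

```bash
python3 -m inch '[{"x":0,"y":0,"z":0.07,"turn":0,"claw":1},{"x":0,"y":0,"z":0,"turn":0,"claw":1},{"x":0,"y":0,"z":0,"turn":0,"claw":1}]' 40
python3 - <<'E'
from h import *
F=[];Z=[]
for i in range(16):
    a=grab_frame("side")["color"];s=observe();F.append(s["ft_force"]);Z.append(s["eef_pos"])
print(np.mean(F,0),np.std(F,0),np.mean(Z,0),s["time_s"],s["grip_force"])
cv2.imwrite("pics/r2.png",np.hstack([crop(a,340,170,30,480),cv2.resize(a,(320,200)).repeat(1,0) if 0 else crop(a,320,200,190,480)[:, :320]]))
E
```

```text
time_s: 21.15
eef_pos: [0.6274, 0.0101, 0.1237]
orientation: [0.0, 0.166, 0.986, 0.0]
ft_force: [2.2, 0.2, 0.8]
width: 0.321
grip_force: 40.2
[1.49293459 0.21665035 1.19936161] [0.43509906 0.32337628 0.59614589] [0.62743777 0.01013374 0.12364951] 21.95 40.24663209915161
```

View pics/r2.png

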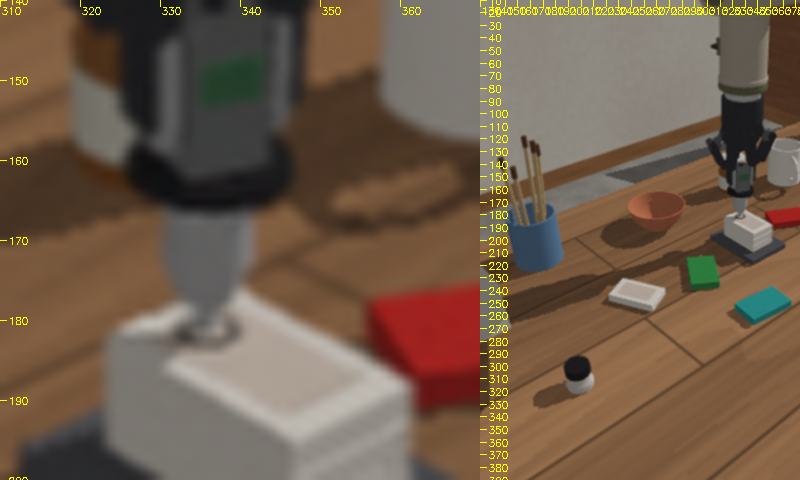

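The tip stands inside the ring at about (335,181) with the gauge upright. The net press is about 3.3 N once its weight is taken off, close to half-way in. I'm handing it in.

```bash
python3 -c "
from rig import order
print(order.job_done())"
```

```text
the job is handed in; nothing more can be done
None
```

I handed the job in at about 22 s: the ringed tile lies squarely on the pile, and the gauge is held upright in the ring, pressing at about 3.3 N (roughly half-way in); no verdict was returned.

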